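# Move the loose cover from the tin of blanks to the tin of finished pieces

### The arm

A 6-joint arm with a two-finger parallel gripper is mounted at the origin on the work surface. World frame = base frame: x ahead of the robot, y to its left, z up, the work surface at z = 0. Lengths are in m, angles in degrees, forces in N, time in s.
With the tool pointing down it reaches from about 0.3 to 0.825 m from the base axis. Payload 5.4 kg.
Tool frame: the origin (TCP) lies between the finger pads; the fingertips stand 14 mm ahead of it and the grasp point (between the pads) lies 5 mm behind it (r.tip_extent is the distance from the TCP to the fingertips, in m); z points along the fingers, y is the line along which they close (so a half turn about z gives the same grasp; the last joint's range is limited). The gripper opens to 92 mm and grips with 3 to 60 N. Pads are 20 mm wide; open, the fingers measure 128 mm over their backs; the gripper's body (75 mm by 189 mm) begins 69 mm behind the grasp point.
Start: joints at [52.133, 9.076, 91.501, -0, 79.423, -12.038], TCP at [0.251, 0.518, 0.229] pointing down, gripper open.
Joint ranges: [-166.64, 166.64], [-54.1, 131.32], [10.49, 154.53], [-73.88, 253.88], [9.74, 151.15], [-171.62, 171.62]. Speed limits (degrees/s): [147.25, 147.25, 180, 180, 180, 180].

### API

Orientations are given as [roll, pitch, yaw] about the fixed x, y, z axes, in that order (R = Rz(yaw) Ry(pitch) Rx(roll)).
In Python, from cell import get_obs, vision, r gives the robot as it stands.
- The arm moves only by the tool drive_tool, never from a script. Its argument "moves" is a list of rows, each a list of 7 numbers: the opening, from 0 (shut) to 1 (fully open), then the shift along the tool's x, y, z in m, then the turn, a rotation vector about the tool's x, y, z in rad. In form: [[fingers, x, y, z, wx, wy, wz], ...]. A call has 1 to 20 rows; each row is the pose to reach, as a shift and turn from the pose commanded when the call began, along the tool's axes at that moment; what a row does not reach only later rows make up. A row lasts 1/12 s, in which the tool goes at most 41.7 mm and 7.16 degrees, less where a joint would pass 70% of its speed; a pose out of reach is approached as far as the arm can. A call with a gripper value outside its range is refused whole. The fingers move at their own pace and stop on an object; "grip_force" is the grip in N (left out, the last holds). Time passes only in rows, so rows that repeat a pose let the fingers close. It gives the time, the measured TCP pose, the force, the opening and the grip force at its end, in the units of the state.
- get_obs(): the state, without advancing time (a new reading comes with each control period).
- vision.capture(name): name is "scene" or "side" or "wrist"; returns a dict with "frame" (420x560x3 uint8, red, green, blue), "camera_matrix" (3x3 intrinsics, pixels), "k1" (the pictures are not rectified: a ray, as slopes to the right and down, at radius r is drawn at 1 + k1 r^2 times it, then the intrinsics apply), "R" (3x3) and "t" (3): a world point X has camera coordinates R X + t. Camera axes: x right, y down, z forward; pixel columns grow to the right and rows downward; lengths in m; the calibration is good to about 2 mm. A picture is of the moment at which its call begins. There is no depth.
- r.job_done(): hands the job in; it is judged then, once.
The state is a dict: "clock": time; "joint_pos": joint angles; "joint_velocities": joint speeds; "tau": joint torques, N m; "tool_pos": TCP position; "tool_rot": TCP orientation; "ft_force": force on the tool from outside, world axes, zero at the start; "wrist_torque": the same for the moment, N m; "width": finger opening in m; "grasp_force": force on a finger pad.
Only numpy, scipy, OpenCV 4.12 (cv2) and the standard library are available. Lean on these libraries where they do the work, as an engineer would, in place of code of your own. Each camera call takes 0.05 s, during which the arm holds its last target. There are 200 camera calls.

### The job

Lift the loose cover off the covered tin and put it on the open one, right way up, pushed fully home. The wooden cheeks leave finger room on different sides of the two tins, so on the way set the cover down on the stone slab right way up, let go of it, and take it again by its other two sides. Set the cover down each time rather than dropping it, and leave the jar, the carton and the dish where they are.

Things in the scene. Friction and masses are not known exactly. Their poses are not given: they have to be found in the camera images.
- cover: loose rectangular tinplate cover (a shoebox-style lid), outside 62 mm along its x, 46 mm along its y, 24 mm high; open underneath, roof 3 mm, skirt walls 2.5 mm, inside 57 x 41 mm and 21 mm deep. Origin: centre of its underside (lower edge of the skirt), z up. About 70 g. At the start it sits on blank_tin.
- blank_tin: fixed tinplate tin on a dark wooden holder, covered at the start: 51 (x) x 35 mm (y), rim at z 53 mm. Wooden cheeks 12 mm thick, 44 mm wide, 72 mm high stand at its short ends (inner faces x = +-36 mm): here the cover can only be held by its long sides (across 46 mm, fingers at +-y). Base 98 x 60 x 8 mm. Origin: centre of the underside, on the bench. Seated cover: its origin at z 32 mm.
- finished_tin: fixed tin, same size (rim at z 53 mm), open, small wire rings inside, on a dark wooden holder. Cheeks 12 mm thick, 56 mm long, 72 mm high stand along its long sides (inner faces y = +-28 mm): here the cover can only be held by its short ends (across 62 mm, fingers at +-x). Base 72 x 82 x 8 mm. Origin: centre of the underside. Seated cover: long side along x, its origin at z 32 mm.
- slab: fixed flat greenish-grey stone slab, 130 x 130 x 15 mm, between the two tins. Origin: centre of its underside; its top is 15 mm above.
- jar: bystander: glass jar with a white cap, 54 mm across, 80 mm high, loose. Origin: centre of its underside.
- carton: bystander: cardboard carton lying flat, 55 x 85 x 22 mm, loose. Origin: centre of its underside.
- dish: bystander: shallow grey plastic dish, 110 mm across, 18 mm high, loose. Origin: centre of its underside.

How it is judged:
By the outcome, as a careful person would: the job done as asked, in the order asked, and still so for the second after the job is handed in, with the robot touching nothing.
It also fails if it takes over 62 s, if anything falls off the work surface, if the arm or the gripper's body presses on something with over 40 N, if the wrist force passes 120 N, or if a joint passes its speed limit or range.

## Working session

There is one attempt and no reset: what is moved stays moved. The work goes in short steps, Python scripts to look and compute and a tool call to move; the robot and the scene stay as the last step left them, time stands still between calls to the robot, and variables do not carry over. Pictures are saved under pics/ and viewed, at most 12 in all, crops included, and the job is handed in when it is done.

Besides the shell and the picture viewer there is one more tool, called after "Emit:" by a JSON object that holds its "op" and its "data". drive_tool: Moves the arm, as the interface text tells. Its arguments: {"type":"object","properties":{"moves":{"type":"array"},"grip_force":{"type":"number"}},"required":["moves"]}

```bash
ls; mkdir -p pics
python3 - <<'E'
from cell import get_obs, vision, r
import cv2,numpy as np
o=get_obs();print(o)
for n in("scene","side"):
    c=vision.capture(n);cv2.imwrite(f"pics/{n}0.png",c["frame"][:,:,::-1]);print(n,c["camera_matrix"].tolist(),c["k1"],(-c["R"].T@c["t"]).round(3),c["R"].round(3).tolist())
    np.savez(f"{n}0.npz",**c)
E
```

```text
pics
{'clock': 0.0, 'joint_pos': array([ 5.21335407e+01,  9.11243859e+00,  9.15716852e+01, -1.49480656e-03,
        7.94218152e+01, -1.20393145e+01]), 'joint_velocities': array([-0.02897123, -0.01490331,  0.05023898,  0.01210094,  0.06107461,
       -0.06967683]), 'tau': array([ 8.36682898e-05, -3.85571373e+01, -3.22098362e+01,  7.01414282e-02,
        3.81463033e-02, -1.36758567e-04]), 'tool_pos': array([0.2501694 , 0.5170654 , 0.22762523]), 'tool_rot': array([-1.79896085e+02, -2.06604680e-02,  1.54173112e+02]), 'ft_force': array([ 0.37031055,  0.3665657 , -0.13647252]), 'wrist_torque': array([ 0.03895855, -0.01437119,  0.00244879]), 'grasp_force': 0.0, 'width': 0.0915218096885859}
scene [[458.8990891169632, 0.0, 278.1401452862087], [0.0, 458.8990891169632, 207.7176530600734], [0.0, 0.0, 1.0]] -0.061705887381980816 [ 1.274 -0.145  0.636] [[0.181, 0.983, 0.015], [0.644, -0.107, -0.757], [-0.743, 0.147, -0.653]]
side [[543.725537381361, 0.0, 282.4066679975779], [0.0, 543.725537381361, 202.55879241910432], [0.0, 0.0, 1.0]] -0.017438312818829224 [ 0.167 -0.738  0.553] [[0.846, -0.533, -0.016], [-0.278, -0.416, -0.866], [0.455, 0.737, -0.5]]
```

View pics/scene0.png

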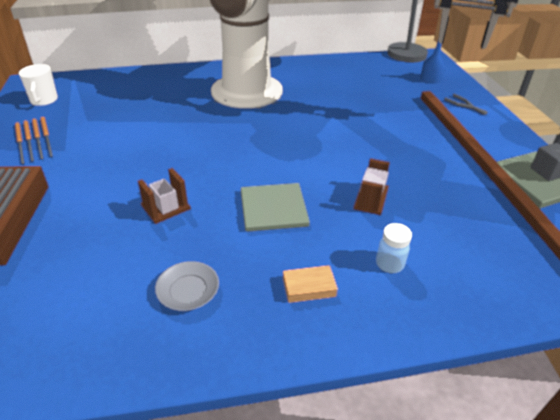

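View pics/side0.png

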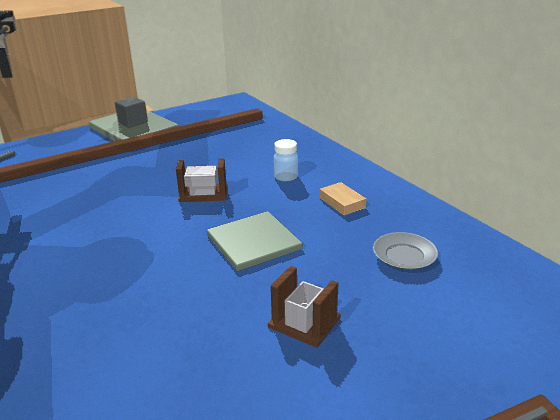

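The scene view shows the open finished_tin at about (165,197), the slab at (275,207), the covered blank_tin at (373,187), the jar at (394,250), the carton at (311,284) and the dish at (187,287). The side view agrees: covered tin at (202,180), slab at (255,240), open tin at (304,305).

```bash
cat > h.py <<'E'
import numpy as np,cv2
from scipy.spatial.transform import Rotation as Ro
def ray(c,uv):
    K=c["camera_matrix"];uv=np.atleast_2d(np.float64(uv))
    p=cv2.undistortPoints(uv[:,None],K,np.array([float(c["k1"]),0,0,0,0]))[:,0]
    # model: distorted = s*(1+k1 s^2)
    d=np.c_[p,np.ones(len(p))]@c["R"]
    return -c["R"].T@c["t"],d
def onz(c,uv,z):
    o,d=ray(c,uv);return o+d*((z-o[2])/d[:,2])[:,None]
def proj(c,X):
    return cv2.projectPoints(np.float64(np.atleast_2d(X)),cv2.Rodrigues(np.float64(c["R"]))[0],np.float64(c["t"]),c["camera_matrix"],np.array([float(c["k1"]),0,0,0,0]))[0][:,0]
def tri(cs,uvs):
    A=np.zeros((3,3));b=np.zeros(3)
    for c,u in zip(cs,uvs):
        o,d=ray(c,u);d=d[0]/np.linalg.norm(d[0]);M=np.eye(3)-np.outer(d,d);A+=M;b+=M@o
    return np.linalg.solve(A,b)
def blobs(m,amin):
    m=m.astype(np.uint8)*255
    cn,_=cv2.findContours(m,cv2.RETR_EXTERNAL,cv2.CHAIN_APPROX_NONE)
    return [c for c in cn if cv2.contourArea(c)>amin]
def totool(obs,v):  # world vec -> tool axes
    return Ro.from_euler('xyz',obs["tool_rot"],degrees=True).inv().apply(v)
E
python3 - <<'E'
from h import *
S=dict(np.load("scene0.npz"));D=dict(np.load("side0.npz"))
for n,p,q,z in(("blank cover top ctr",(375,173),(201,173),.056),("fin base",(164,205),(304,318),.02),("slab",(275,206),(255,240),.015),("jar cap",(397,234),(286,146),.08),("carton",(310,279),(343,196),.022),("dish",(187,284),(406,250),.009)):
    print(n,onz(S,p,z)[0].round(3),onz(D,q,z)[0].round(3),tri((S,D),(p,q)).round(3))
# slab corners
h=cv2.cvtColor(S["frame"],cv2.COLOR_RGB2HSV)
print(h[207,275],h[190,376],h[173,375],h[212,175])
m=(h[...,0]>25)&(h[...,0]<80)&(h[...,1]<130)
m[:150]=0
for b in blobs(m,800): 
    q=cv2.boxPoints(cv2.minAreaRect(b)); ap=cv2.approxPolyDP(b,8,True)[:,0];w=onz(S,ap,.015);print(ap.tolist(),w.round(3).tolist(),w.mean(0))
E
```

```text
blank cover top ctr [0.535 0.211 0.056] [0.546 0.188 0.056] [0.547 0.202 0.057]
fin base [ 0.525 -0.238  0.02 ] [ 0.501 -0.25   0.02 ] [ 0.509 -0.239  0.008]
slab [ 0.56  -0.011  0.015] [ 0.545 -0.03   0.015] [ 0.553 -0.012  0.005]
jar cap [0.744 0.173 0.08 ] [0.732 0.158 0.08 ] [0.741 0.175 0.073]
carton [0.771 0.013 0.022] [ 0.764 -0.001  0.022] [0.77  0.011 0.017]
dish [ 0.735 -0.199  0.009] [ 0.752 -0.194  0.009] [ 0.743 -0.2    0.017]
[ 50  31 166] [ 10 141  74] [148  16 209] [ 13 162  99]
[[298, 185], [242, 188], [246, 229], [306, 225]] [[0.498, 0.052, 0.015], [0.489, -0.071, 0.015], [0.619, -0.079, 0.015], [0.627, 0.04, 0.015]] [ 0.5582807  -0.01479435  0.015     ]
[[498, 162], [539, 207], [559, 200], [559, 178], [530, 167], [536, 153]] [[0.487, 0.549, 0.015], [0.656, 0.549, 0.015], [0.642, 0.609, 0.015], [0.57, 0.662, 0.015], [0.519, 0.618, 0.015], [0.466, 0.67, 0.015]] [0.55664922 0.60956494 0.015     ]
```

Emit:
{"op": "drive_tool", "data": {"moves": [[1,-0.4,-0.16,-0.02,0,0,0],[1,-0.4,-0.16,-0.02,0,0,0],[1,-0.4,-0.16,-0.02,0,0,0],[1,-0.4,-0.16,-0.02,0,0,0],[1,-0.4,-0.16,-0.02,0,0,0],[1,-0.4,-0.16,-0.02,0,0,0],[1,-0.4,-0.16,-0.02,0,0,0],[1,-0.4,-0.16,-0.02,0,0,0],[1,-0.4,-0.16,-0.02,0,0,0],[1,-0.4,-0.16,-0.02,0,0,0],[1,-0.4,-0.16,-0.02,0,0,0],[1,-0.4,-0.16,-0.02,0,0,0],[1,-0.4,-0.16,-0.02,0,0,0]]}}

```text
clock: 1.18
tool_pos: [0.5406, 0.1992, 0.248]
tool_rot: [-180.0, -0.1, 154.1]
ft_force: [0.4, -0.1, -1.0]
width: 0.0922
grasp_force: 0.0
```

Run:
```python
from h import *
from cell import get_obs, vision
o=get_obs();print(o["clock"],o["tool_pos"].round(4),o["tool_rot"].round(2))
c=vision.capture("wrist");np.savez("w1.npz",**c);cv2.imwrite("pics/w1.png",c["frame"][:,:,::-1])
print(-c["R"].T@c["t"],c["R"].round(3),c["camera_matrix"],c["k1"])
```

```text
1.1833 [0.5406 0.1992 0.248 ] [-1.7999e+02 -9.0000e-02  1.5409e+02]
[0.47022709 0.23255876 0.40476109] [[ 0.437  0.9    0.   ]
 [ 0.866 -0.42   0.27 ]
 [ 0.243 -0.118 -0.963]] [[289.96428066   0.         278.18758147]
 [  0.         289.96428066 209.040132  ]
 [  0.           0.           1.        ]] -0.015360656693964844
```

View pics/w1.png

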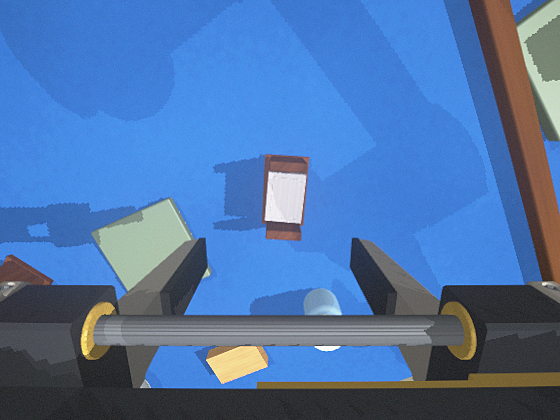

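The wrist view shows the covered tin: white cover roof around (285,198), cheeks at (288,163) above and (284,232) below it. The slab's top face is at (150,245), partly behind the left finger.

```bash
cat >> h.py <<'E'
def rect(c,cnt,z):
    w=onz(c,cnt.reshape(-1,2)+0.0,z)[:,:2]
    (cx,cy),(a,b),t=cv2.minAreaRect(np.float32(w*1000))
    if a<b:a,b,t=b,a,t+90
    return (round(cx,1),round(cy,1)),(round(a,1),round(b,1)),round((t+90)%180-90,1)
def cover(c,z,box):  # light unsaturated blob inside box u0,u1,v0,v1
    h=cv2.cvtColor(c["frame"],cv2.COLOR_RGB2HSV);m=(h[...,1]<60)&(h[...,2]>130)
    k=np.zeros_like(m);k[box[2]:box[3],box[0]:box[1]]=1
    return [rect(c,b,z) for b in blobs(m&k,150)]
def wood(c,z,box):
    h=cv2.cvtColor(c["frame"],cv2.COLOR_RGB2HSV);m=(h[...,0]<25)&(h[...,1]>90)
    k=np.zeros_like(m);k[box[2]:box[3],box[0]:box[1]]=1
    return [rect(c,b,z) for b in blobs(m&k,60)]
E
python3 - <<'E'
from h import *
c=dict(np.load("w1.npz"));B=(230,340,130,260)
h=cv2.cvtColor(c["frame"],cv2.COLOR_RGB2HSV)
for p in((198,285),(163,288),(158,288),(168,288),(232,284),(225,284),(237,284)):print(p,h[p])
print(cover(c,.056,B)); print(wood(c,.072,B))
m=(h[...,0]>30)&(h[...,0]<80)&(h[...,1]<130);m[:,250:]=0;m[:190]=0
for b in blobs(m,500):
    ap=cv2.approxPolyDP(b,5,True)[:,0];print(ap.tolist(),(onz(c,ap,.015)*1000).round(1).tolist())
E
```

```text
(198, 285) [124   9 230]
(163, 288) [  2  71 141]
(158, 288) [148  43  96]
(168, 288) [  2  76 137]
(232, 284) [  6  85 156]
(225, 284) [163  33  92]
(237, 284) [  3  87 152]
[((548.3, 203.5), (63.8, 46.8), -31.1)]
[]
[[171, 198], [92, 233], [127, 290], [192, 239]] [[489.6, 58.2, 15.0], [483.9, -71.9, 15.0], [583.4, -78.5, 15.0], [554.8, 53.5, 15.0]]
```

Run:
```python
from h import *
c=dict(np.load("w1.npz"))
cv2.imwrite("pics/w1z.png",cv2.resize(c["frame"][140:255,220:350,::-1],None,fx=5,fy=5,interpolation=cv2.INTER_CUBIC))
```

```text
(no output)
```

View pics/w1z.png

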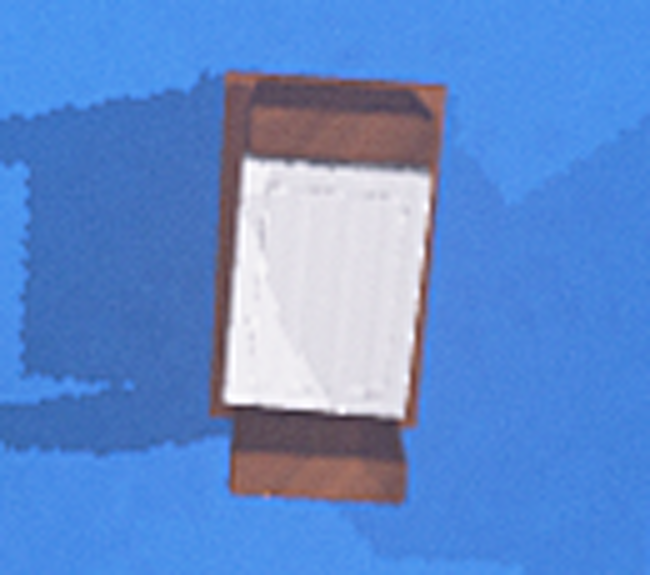

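The cover measures 63.8 x 46.8 mm against 62 x 46, so I trust its centre of (548.3, 203.5) mm and long-axis angle of -31°. The slab centre comes out near (552, -10) mm. Next I align over the cover and come halfway down.

Emit:
{"op": "drive_tool", "data": {"moves": [[1,-0.005,0.007,0.03,0,0,0.091],[1,-0.005,0.007,0.06,0,0,0.091],[1,-0.005,0.007,0.09,0,0,0.091],[1,-0.005,0.007,0.1,0,0,0.091],[1,-0.005,0.007,0.1,0,0,0.091]]}}

```text
clock: 1.65
tool_pos: [0.545, 0.2044, 0.1453]
tool_rot: [-179.7, -0.3, 149.1]
ft_force: [-0.8, 0.4, 0.2]
width: 0.0918
grasp_force: 0.0
```

Run:
```python
from h import *
from cell import get_obs, vision
o=get_obs();print(o["clock"],o["tool_pos"].round(4),o["tool_rot"].round(2),o["joint_pos"].round(1))
c=vision.capture("wrist");np.savez("w2.npz",**c);cv2.imwrite("pics/w2.png",c["frame"][:,:,::-1])
print(proj(c,[.5483,.2035,.056]));print(cover(c,.056,(200,360,100,300)))
for x in cover(c,.056,(200,360,100,300)): 
    d=np.r_[x[0],56]/1000-o["tool_pos"];print("tool shift",totool(o,d).round(4),"yaw",o["tool_rot"][2]-90-90-x[2])
```

```text
1.65 [0.545  0.2044 0.1453] [-179.75   -0.32  149.08] [  8.7  14.7  94.7   0.   71.  -50.4]
[[280.47334944 222.3794862 ]]
[((548.5, 203.4), (63.0, 46.6), -31.1)]
tool shift [-0.004   0.0013  0.0893] yaw 0.17987562325155437
```

View pics/w2.png

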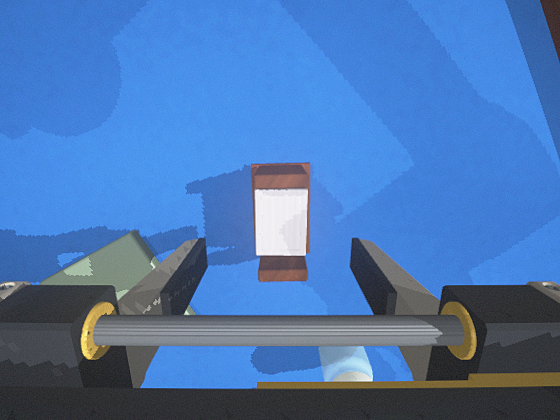

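The second view gives (548.5, 203.4), which agrees, and the cover sits at (281,222) between the fingers. I descend to just above it.

Emit:
{"op": "drive_tool", "data": {"moves": [[1,-0.003,0.001,0.03,0,0,0],[1,-0.003,0.001,0.055,0,0,0],[1,-0.003,0.001,0.06,0,0,0],[1,-0.003,0.001,0.06,0,0,0],[1,-0.003,0.001,0.06,0,0,0]]}}

```text
clock: 2.12
tool_pos: [0.5528, 0.2032, 0.0909]
tool_rot: [179.9, 0.1, 149.0]
ft_force: [0.4, -0.8, 0.8]
width: 0.092
grasp_force: 0.0
```

Emit:
{"op": "drive_tool", "data": {"moves": [[1,0.003,-0.002,0.01,0,0,0],[1,0.003,-0.002,0.02,0,0,0],[1,0.003,-0.002,0.02,0,0,0],[1,0.003,-0.002,0.02,0,0,0],[1,0.003,-0.002,0.02,0,0,0],[1,0.003,-0.002,0.02,0,0,0]]}}

```text
clock: 2.62
tool_pos: [0.5483, 0.2026, 0.069]
tool_rot: [180.0, 0.0, 149.0]
ft_force: [0.3, -0.7, 0.2]
width: 0.0919
grasp_force: 0.0
```

Run:
```python
from h import *
from cell import get_obs, vision
o=get_obs();print(o["clock"],o["tool_pos"].round(4),o["tool_rot"].round(2),o["joint_velocities"].round(1))
c=vision.capture("wrist");np.savez("w3.npz",**c)
print(get_obs()["tool_pos"],-c["R"].T@c["t"])
for x in cover(c,.056,(200,360,100,320)): 
    d=np.r_[x[0],56]/1000-o["tool_pos"];print(x,"tool shift",totool(o,d).round(4))
```

```text
2.6167 [0.5483 0.2026 0.069 ] [1.7997e+02 3.0000e-02 1.4895e+02] [-0.  -0.1 -0.1  0.  -0.   0. ]
[0.54828604 0.20254746 0.06906339] [0.48086023 0.24204247 0.22560638]
((548.5, 203.8), (62.8, 46.9), -30.6) tool shift [0.0004 0.0012 0.013 ]
```

Emit:
{"op": "drive_tool", "data": {"moves": [[1,0,0.001,0.012,0,0,0],[1,0,0.001,0.021,0,0,0],[1,0,0.001,0.021,0,0,0],[0.3,0,0.001,0.021,0,0,0],[0.3,0,0.001,0.021,0,0,0],[0.3,0,0.001,0.021,0,0,0],[0.3,0,0.001,0.021,0,0,0],[0.3,0,0.001,0.021,0,0,0],[0.3,0,0.001,0.021,0,0,0],[0.3,0,0.001,0.021,0,0,0]], "grip_force": 15}}

```text
clock: 3.5
tool_pos: [0.5485, 0.2034, 0.0478]
tool_rot: [180.0, 0.0, 149.0]
ft_force: [0.3, 0.2, 0.6]
width: 0.0476
grasp_force: 0.7
```

Emit:
{"op": "drive_tool", "data": {"moves": [[0.3,0,0,0,0,0,0],[0.3,0,0,0,0,0,0],[0.3,0,0,0,0,0,0],[0.3,0,0,-0.005,0,0,0],[0.3,0,0,-0.015,0,0,0],[0.3,0,0,-0.025,0,0,0],[0.3,0,0,-0.04,0,0,0],[0.3,0,0,-0.06,0,0,0],[0.3,0,0,-0.08,0,0,0],[0.3,0,0,-0.1,0,0,0],[0.3,0,0,-0.11,0,0,0],[0.3,0,0,-0.11,0,0,0]]}}

```text
clock: 4.5
tool_pos: [0.5505, 0.2037, 0.1615]
tool_rot: [179.8, 0.3, 149.0]
ft_force: [0.3, 0.3, -0.4]
width: 0.046
grasp_force: 15.0
```

Run:
```python
from h import *
from cell import get_obs, vision
o=get_obs();print(o["clock"],o["tool_pos"].round(4),o["tool_rot"].round(2),o["width"],o["grasp_force"],o["ft_force"].round(2))
c=vision.capture("wrist");np.savez("w4.npz",**c);cv2.imwrite("pics/w4.png",c["frame"][:,:,::-1])
```

```text
4.5 [0.5505 0.2037 0.1615] [179.77   0.29 148.96] 0.046026779190276056 14.999760501086712 [ 0.31  0.3  -0.4 ]
```

View pics/w4.png

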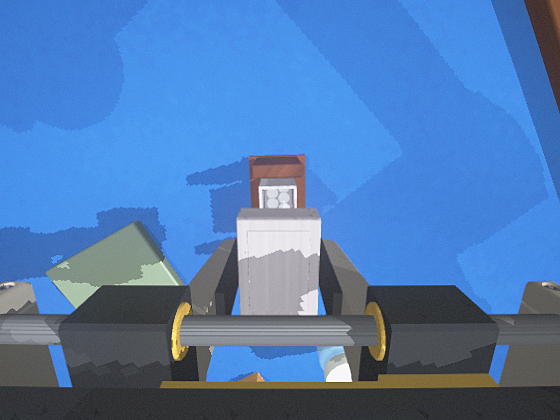

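The cover is held by its long sides at 46.0 mm width, with its roof around (279,262), and the opened tin shows behind it at (278,192). I carry it over the slab.

Emit:
{"op": "drive_tool", "data": {"moves": [[0.3,-0.015,-0.024,0,0,0,0],[0.3,-0.034,-0.055,0,0,0,0],[0.3,-0.053,-0.087,0,0,0,0],[0.3,-0.072,-0.118,0,0,0,0],[0.3,-0.091,-0.15,0,0,0,0],[0.3,-0.105,-0.172,0,0,0,0],[0.3,-0.11,-0.182,0.03,0,0,0],[0.3,-0.11,-0.182,0.06,0,0,0],[0.3,-0.11,-0.182,0.09,0,0,0],[0.3,-0.11,-0.182,0.1,0,0,0],[0.3,-0.11,-0.182,0.1,0,0,0],[0.3,-0.11,-0.182,0.1,0,0,0],[0.3,-0.11,-0.182,0.1,0,0,0]]}}

```text
clock: 5.63
tool_pos: [0.5501, -0.0094, 0.0593]
tool_rot: [180.0, 0.2, 149.0]
ft_force: [-0.1, 0.2, -0.9]
width: 0.046
grasp_force: 15.0
```

Run:
```python
from cell import get_obs
o=get_obs();print(o["clock"],o["tool_pos"].round(4),o["tool_rot"].round(2),o["width"],o["ft_force"].round(2),o["joint_pos"].round(1))
```

```text
5.6333 [ 0.5501 -0.0094  0.0593] [1.7995e+02 1.5000e-01 1.4898e+02] 0.04598050867463989 [-0.11  0.17 -0.92] [-13.6  16.6 103.3  -0.   59.9 -72.5]
```

Emit:
{"op": "drive_tool", "data": {"moves": [[0.3,0,0,0.012,0,0,0],[0.3,0,0,0.02,0,0,0],[0.3,0,0,0.024,0,0,0],[0.3,0,0,0.026,0,0,0],[0.3,0,0,0.027,0,0,0],[0.3,0,0,0.0275,0,0,0],[0.3,0,0,0.0275,0,0,0],[0.3,0,0,0.0275,0,0,0]]}}

```text
clock: 6.3
tool_pos: [0.5488, -0.0092, 0.0307]
tool_rot: [-180.0, -0.0, 149.0]
ft_force: [-3.0, 2.1, 5.8]
width: 0.0462
grasp_force: 15.0
```

Contact at 5.8 N with the TCP at 30.7 mm (31 expected), so the cover is on the slab. I open and rise.

Emit:
{"op": "drive_tool", "data": {"moves": [[0.6,0,0,0,0,0,0],[0.7,0,0,0,0,0,0],[1,0,0,0,0,0,0],[1,0,0,0,0,0,0],[1,0,0,0,0,0,0],[1,0,0,0,0,0,0],[1,0,0,0,0,0,0],[1,0,0,-0.015,0,0,0],[1,0,0,-0.04,0,0,0],[1,0,0,-0.07,0,0,0],[1,0,0,-0.07,0,0,0],[1,0,0,-0.07,0,0,0]]}}

```text
clock: 7.3
tool_pos: [0.5504, -0.0097, 0.1021]
tool_rot: [179.9, 0.2, 149.0]
ft_force: [-0.8, -0.2, -0.0]
width: 0.0918
grasp_force: 0.0
```

Run:
```python
from h import *
from cell import get_obs, vision
o=get_obs();print(o["clock"],o["tool_pos"].round(4),o["tool_rot"].round(2),o["width"],o["ft_force"].round(2))
c=vision.capture("wrist");np.savez("w5.npz",**c);cv2.imwrite("pics/w5.png",c["frame"][:,:,::-1])
print(proj(c,[.549,-.009,.039]),cover(c,.039,(205,350,100,310)))
```

```text
7.3 [ 0.5504 -0.0097  0.1021] [179.92   0.25 148.96] 0.09184668977000934 [-0.81 -0.25 -0.03]
[[278.83652774 226.00333395]] [((542.3, -8.9), (115.8, 115.5), -2.8)]
```

View pics/w5.png

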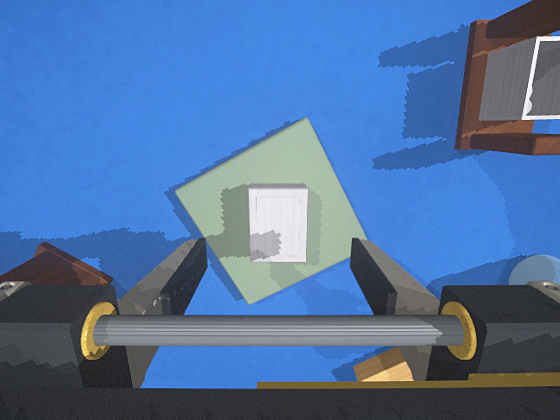

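The cover sits on the slab with its roof at (278,224) and was released cleanly. Part of finished_tin shows at lower left (60,265). I go over it with the wrist turned a quarter turn to measure it.

Emit:
{"op": "drive_tool", "data": {"moves": [[1,0,0,-0.04,0,0,0],[1,0,0,-0.08,0,0,0.12],[1,-0.083,-0.217,-0.11,0,0,1.571],[1,-0.083,-0.217,-0.11,0,0,1.571],[1,-0.083,-0.217,-0.11,0,0,1.571],[1,-0.083,-0.217,-0.11,0,0,1.571],[1,-0.083,-0.217,-0.11,0,0,1.571],[1,-0.083,-0.217,-0.11,0,0,1.571],[1,-0.083,-0.217,-0.11,0,0,1.571],[1,-0.083,-0.217,-0.11,0,0,1.571],[1,-0.083,-0.217,-0.11,0,0,1.571],[1,-0.083,-0.217,-0.11,0,0,1.571],[1,-0.083,-0.217,-0.11,0,0,1.571],[1,-0.083,-0.217,-0.11,0,0,1.571],[1,-0.083,-0.217,-0.11,0,0,1.571],[1,-0.083,-0.217,-0.11,0,0,1.571],[1,-0.083,-0.217,-0.11,0,0,1.571],[1,-0.083,-0.217,-0.11,0,0,1.571],[1,-0.083,-0.217,-0.11,0,0,1.571]]}}

```text
clock: 8.93
tool_pos: [0.5079, -0.2379, 0.2098]
tool_rot: [-180.0, -0.0, 59.0]
ft_force: [-0.1, 0.0, 0.8]
width: 0.0918
grasp_force: 0.0
```

Run:
```python
from h import *
from cell import get_obs, vision
o=get_obs();print(o["clock"],o["tool_pos"].round(4),o["tool_rot"].round(2),o["joint_pos"].round(1))
c=vision.capture("wrist");np.savez("w6.npz",**c);cv2.imwrite("pics/w6.png",c["frame"][:,:,::-1])
```

```text
8.9333 [ 0.5079 -0.2379  0.2098] [-179.98   -0.     59.  ] [-37.4   7.8  95.   -0.   77.2  -6.4]
```

View pics/w6.png

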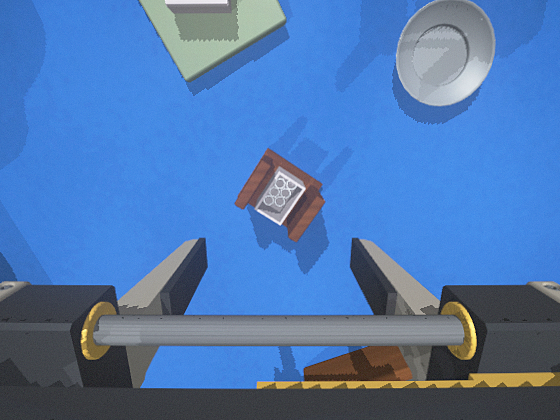

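The tin's white rim has corners near (280,167), (304,178), (281,225) and (256,212), with cheeks on both long sides. The long axis is rotated about 30° from the image vertical.

Run:
```python
from h import *
c=dict(np.load("w6.npz"))
h=cv2.cvtColor(c["frame"],cv2.COLOR_RGB2HSV)
box=np.zeros(h.shape[:2],bool);box[140:250,225:335]=1
for T in(60,85):
    m=(h[...,1]<T)&(h[...,2]>110)&box
    for b in blobs(m,100):
        ap=cv2.approxPolyDP(cv2.convexHull(b),4,True)[:,0];print(T,ap.tolist(),rect(c,b,.053));print((onz(c,ap,.053)*1000).round(1).tolist())
# wood: whole holder silhouette (not blue)
m=~((h[...,0]>95)&(h[...,0]<125)&(h[...,1]>110))&box
for b in blobs(m,500):
    ap=cv2.approxPolyDP(b,3,True)[:,0];print("holder",ap.tolist(),(onz(c,ap,.072)*1000).round(0)[:,:2].tolist())
big=cv2.resize(c["frame"][140:250,225:335,::-1],None,fx=5,fy=5,interpolation=cv2.INTER_CUBIC);cv2.imwrite("pics/w6z.png",big)
```

```text
60 [[278, 166], [305, 187], [280, 224], [255, 209]] ((509.1, -235.7), (56.5, 39.6), 25.8)
[[524.9, -206.6, 53.0], [538.5, -241.6, 53.0], [492.9, -264.3, 53.0], [477.9, -234.6, 53.0]]
85 [[322, 184], [280, 225], [237, 206], [238, 194], [267, 148]] ((508.2, -232.0), (72.8, 71.6), 26.0)
[[556.1, -248.3, 53.0], [492.2, -265.3, 53.0], [462.5, -221.3, 53.0], [471.0, -210.3, 53.0], [524.7, -184.2, 53.0]]
holder [[267, 148], [235, 204], [242, 209], [249, 203], [286, 226], [288, 237], [297, 241], [324, 202], [318, 191], [322, 184]] [[526.0, -184.0], [467.0, -215.0], [470.0, -224.0], [480.0, -222.0], [500.0, -264.0], [496.0, -276.0], [502.0, -285.0], [548.0, -262.0], [548.0, -248.0], [556.0, -244.0]]
```

View pics/w6z.png

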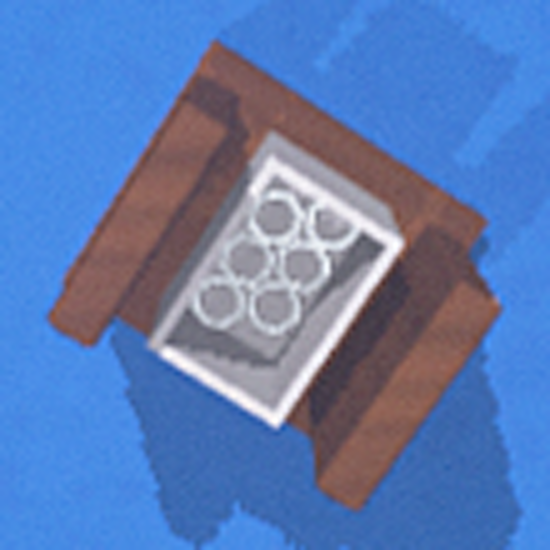

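The zoom shows the bright rim with corners near (267,155), (404,243), (279,427) and (150,348), plus some outer wall visible above the far edge.

```bash
cat >> h.py <<'E'
def rim(c,z,box,v):
    h=cv2.cvtColor(c["frame"],cv2.COLOR_RGB2HSV);m=(h[...,1]<60)&(h[...,2]>v)
    k=np.zeros_like(m);k[box[2]:box[3],box[0]:box[1]]=1
    b=blobs(m&k,20)
    return rect(c,np.vstack(b),z) if b else None
E
python3 - <<'E'
from h import *
c=dict(np.load("w6.npz"))
for v in(170,180,190,200,210,220):print(v,rim(c,.053,(245,315,155,235),v))
p=np.array([[267,155],[404,243],[279,427],[150,348]])/5-.4+[225,140]
w=onz(c,p,.053)[:,:2]*1000;print(w.round(1),w.mean(0),np.linalg.norm(np.roll(w,-1,0)-w,axis=1),[np.degrees(np.arctan2(*(w[a]-w[b])[::-1])) for a,b in((0,3),(1,2))])
E
```

```text
170 ((508.8, -236.5), (55.3, 37.6), 25.7)
180 ((507.4, -237.5), (51.9, 37.3), 26.0)
190 ((507.7, -238.1), (51.8, 35.8), 26.0)
200 ((507.7, -238.5), (51.7, 35.2), 26.7)
210 ((507.6, -238.5), (51.4, 34.9), 26.2)
220 ((507.5, -238.3), (51.2, 34.7), 26.1)
[[ 522.3 -210.9]
 [ 538.2 -243. ]
 [ 492.6 -265.6]
 [ 477.4 -234.6]] [ 507.6395119  -238.50591709] [35.87390759 50.82697834 34.55165277 50.8009072 ] [np.float64(27.824412344024037), np.float64(26.332834826888895)]
```

finished_tin's rim measures 51.4 x 34.9 mm against 51 x 35, with its centre at (507.6, -238.4) mm and yaw 26.2°. I go back to the cover, now set to grip its short ends.

Emit:
{"op": "drive_tool", "data": {"moves": [[1,0.217,-0.083,0,0,0,0],[1,0.217,-0.083,0,0,0,0],[1,0.217,-0.083,0,0,0,0],[1,0.217,-0.083,0,0,0,0],[1,0.217,-0.083,0,0,0,0],[1,0.217,-0.083,0,0,0,0],[1,0.217,-0.083,0.02,0,0,0],[1,0.217,-0.083,0.06,0,0,0],[1,0.217,-0.083,0.1,0,0,0],[1,0.217,-0.083,0.12,0,0,0],[1,0.217,-0.083,0.12,0,0,0],[1,0.217,-0.083,0.12,0,0,0],[1,0.217,-0.083,0.12,0,0,0]]}}

```text
clock: 10.07
tool_pos: [0.5504, -0.0097, 0.0921]
tool_rot: [179.8, -0.1, 59.0]
ft_force: [0.2, -0.3, 0.1]
width: 0.0922
grasp_force: 0.0
```

Run:
```python
from h import *
from cell import get_obs, vision
o=get_obs();print(o["clock"],o["tool_pos"].round(4),o["tool_rot"].round(2))
c=vision.capture("wrist");np.savez("w7.npz",**c);cv2.imwrite("pics/w7.png",c["frame"][:,:,::-1])
print(proj(c,[.5488,-.0092,.039]))
for v in(170,190,200):
    for cc,n in((c,7),(dict(np.load("w5.npz")),5)):
        h=cv2.cvtColor(cc["frame"],cv2.COLOR_RGB2HSV)
        m=(h[...,1]<22)&(h[...,2]>v);m[:150]=0;m[300:]=0;m[:,:215]=0;m[:,345:]=0
        x=[rect(cc,b,.039) for b in blobs(m,300)];print(n,v,x)
        if n==7 and x:print(totool(o,np.r_[x[0][0],39]/1000-o["tool_pos"]).round(4))
```

```text
10.0667 [ 0.5504 -0.0097  0.0921] [ 1.7982e+02 -6.0000e-02  5.8950e+01]
[[277.52124328 230.47947551]]
7 170 [((550.0, -7.6), (62.2, 51.9), -31.1)]
[ 0.0016 -0.0016  0.0531]
5 170 [((548.8, -9.8), (62.7, 46.0), -30.9)]
7 190 [((549.1, -9.2), (62.0, 46.4), -31.1)]
[-0.0003 -0.0015  0.0531]
5 190 [((548.5, -9.6), (61.8, 45.7), -31.1)]
7 200 [((549.1, -9.7), (61.4, 45.7), -31.1)]
[-0.0007 -0.0013  0.0531]
5 200 [((548.8, -9.8), (61.0, 45.5), -31.1)]
```

Emit:
{"op": "drive_tool", "data": {"moves": [[1,0,-0.001,0.02,0,0,0],[1,0,-0.001,0.04,0,0,0],[1,0,-0.001,0.05,0,0,0],[1,0,-0.001,0.05,0,0,0],[1,0,-0.001,0.05,0,0,0],[1,0,-0.001,0.05,0,0,0]]}}

```text
clock: 10.62
tool_pos: [0.5494, -0.0091, 0.0418]
tool_rot: [179.8, -0.1, 58.9]
ft_force: [0.5, -0.4, -0.4]
width: 0.0923
grasp_force: 0.0
```

Emit:
{"op": "drive_tool", "data": {"moves": [[1,0,0,0.006,0,0,0],[1,0,0,0.01,0,0,0],[1,0,0,0.01,0,0,0],[1,0,0,0.01,0,0,0],[0.5,0,0,0.01,0,0,0],[0.5,0,0,0.01,0,0,0],[0.5,0,0,0.01,0,0,0],[0.5,0,0,0.01,0,0,0],[0.5,0,0,0.01,0,0,0],[0.5,0,0,0.01,0,0,0],[0.5,0,0,0.01,0,0,0],[0.5,0,0,0.01,0,0,0],[0.5,0,0,0.01,0,0,0]], "grip_force": 15}}

```text
clock: 11.7
tool_pos: [0.5482, -0.0089, 0.0303]
tool_rot: [180.0, -0.0, 58.9]
ft_force: [0.9, -0.2, 0.0]
width: 0.0619
grasp_force: 15.0
```

Run:
```python
from h import *
from cell import get_obs, vision
o=get_obs();print(o["clock"],o["tool_pos"].round(4),o["tool_rot"].round(2),o["ft_force"].round(2))
c=vision.capture("wrist");np.savez("w8.npz",**c)
h=cv2.cvtColor(c["frame"],cv2.COLOR_RGB2HSV)
for v in(170,190,200):
    m=(h[...,1]<22)&(h[...,2]>v);m[:180]=0;m[320:]=0;m[:,:215]=0;m[:,345:]=0
    for b in blobs(m,300):
        x=rect(c,b,.039);print(v,x,totool(o,np.r_[x[0],39]/1000-o["tool_pos"]).round(4),cv2.boundingRect(b))
```

```text
11.7 [ 0.5482 -0.0089  0.0303] [179.97  -0.    58.95] [ 0.94 -0.22  0.03]
170 ((548.6, -5.5), (61.9, 53.4), -31.0) [ 0.0031 -0.0014 -0.0087] (221, 217, 115, 88)
190 ((547.5, -7.7), (61.5, 47.0), -31.1) [ 0.0007 -0.0012 -0.0087] (222, 227, 114, 77)
200 ((547.0, -8.4), (61.1, 45.3), -31.1) [-0.0002 -0.0013 -0.0087] (222, 230, 113, 74)
```

The cover is gripped across 61.9 mm. I lift it, carry it over to finished_tin and turn it by 57.2°.

Emit:
{"op": "drive_tool", "data": {"moves": [[0.5,0,0,-0.005,0,0,0],[0.5,0,0,-0.02,0,0,0],[0.5,0,0,-0.045,0,0,0],[0.5,0,0,-0.075,0,0,0],[0.5,0,0,-0.1,0,0,0],[0.5,0,0,-0.12,0,0,0],[0.5,-0.015,0.006,-0.12,0,0,-0.05],[0.5,-0.04,0.016,-0.12,0,0,-0.15],[0.5,-0.07,0.027,-0.12,0,0,-0.27],[0.5,-0.1,0.039,-0.12,0,0,-0.39],[0.5,-0.13,0.05,-0.12,0,0,-0.51],[0.5,-0.16,0.062,-0.12,0,0,-0.63],[0.5,-0.185,0.072,-0.12,0,0,-0.75],[0.5,-0.205,0.08,-0.12,0,0,-0.87],[0.5,-0.214,0.083,-0.12,0,0,-0.96],[0.5,-0.2175,0.0845,-0.12,0,0,-0.998],[0.5,-0.2175,0.0845,-0.12,0,0,-0.998],[0.5,-0.2175,0.0845,-0.12,0,0,-0.998],[0.5,-0.2175,0.0845,-0.12,0,0,-0.998],[0.5,-0.2175,0.0845,-0.12,0,0,-0.998]]}}

```text
clock: 13.42
tool_pos: [0.5082, -0.238, 0.1501]
tool_rot: [-180.0, -0.0, 116.1]
ft_force: [-0.4, 0.3, -1.5]
width: 0.0621
grasp_force: 15.0
```

Run:
```python
from h import *
from cell import get_obs, vision
o=get_obs();print(o["clock"],o["tool_pos"].round(4),o["tool_rot"].round(2),o["width"],o["grasp_force"])
print(totool(o,np.array([.5084,-.2389,.048])-o["tool_pos"]).round(4))
c=vision.capture("wrist");np.savez("w9.npz",**c);cv2.imwrite("pics/w9.png",c["frame"][:,:,::-1])
```

```text
13.4167 [ 0.5082 -0.238   0.1501] [-1.8000e+02 -2.0000e-02  1.1613e+02] 0.062082817803235095 14.999937079846859
[-0.0009 -0.0002  0.1021]
```

View pics/w9.png

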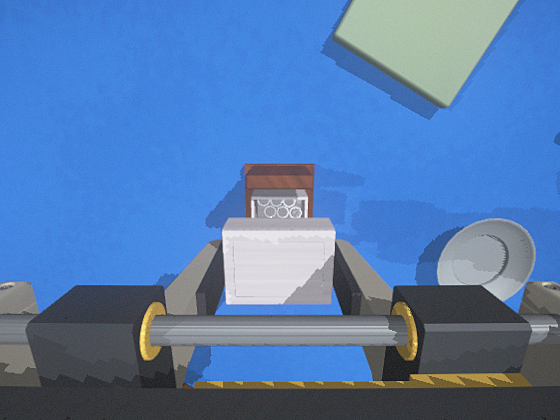

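The held cover's roof is at (278,262), and the open tin's far end is at (280,205) directly behind it with parallel edges. A quick numeric check of that before lowering.

Run:
```python
from h import *
from cell import get_obs
o=get_obs();c=dict(np.load("w9.npz"))
h=cv2.cvtColor(c["frame"],cv2.COLOR_RGB2HSV)
m=(h[...,1]<60)&(h[...,2]>195)
for v in(200,204,208,212):print(v,np.flatnonzero(m[v,235:325])[[0,-1]]+235)
for u in(262,270,280,290,298):print(u,h[184:200,u,2])
def t(uv,z):return totool(o,onz(c,uv,z)[0]-o["tool_pos"]).round(4)
for v in(204,212):
    a=np.flatnonzero(m[v,235:325])[[0,-1]]+235;print("rim mid",t((a.mean(),v),.053),t((a[0],v),.053),t((a[1],v),.053))
zc=o["tool_pos"][2]+.0085  # roof height when held: underside at TCP-15.5, +24
k=np.zeros_like(m);k[222:305,222:333]=1
m2=(h[...,1]<25)&(h[...,2]>140)&k
for b in blobs(m2,2000):
    x=rect(c,b,zc);print(x,totool(o,np.r_[x[0],zc*1000]/1000-o["tool_pos"]).round(4))
```

```text
200 [252 307]
204 [251 307]
208 [252 307]
212 [252 307]
262 [133 137 132 128 108 111 129 125 125 124 126 122 135 176 195 178]
270 [126 130 136 131 107 105 128 125 127 127 122 119 134 174 188 195]
280 [143 140 145 137 114 106 130 125 126 126 123 122 134 173 187 173]
290 [145 142 143 133 111 107 129 123 126 127 123 122 132 172 189 179]
298 [131 132 131 131 103 142 188 174 175 175 180 175 167 221 245 229]
rim mid [ 0.0105 -0.0006  0.0971] [ 0.0105 -0.026   0.0971] [0.0105 0.0247 0.0971]
rim mid [ 0.003  -0.0002  0.0971] [ 0.003  -0.0253  0.0971] [0.003  0.0249 0.0971]
((505.5, -235.6), (61.7, 49.9), 26.1) [ 0.0034 -0.0014 -0.0085]
```

Emit:
{"op": "drive_tool", "data": {"moves": [[0.5,-0.0005,0.0005,0.015,0,0,0],[0.5,-0.0005,0.0005,0.035,0,0,0],[0.5,-0.0005,0.0005,0.055,0,0,0],[0.5,-0.0005,0.0005,0.065,0,0,0],[0.5,-0.0005,0.0005,0.07,0,0,0],[0.5,-0.0005,0.0005,0.07,0,0,0],[0.5,-0.0005,0.0005,0.07,0,0,0],[0.5,-0.0005,0.0005,0.07,0,0,0]]}}

```text
clock: 14.13
tool_pos: [0.5097, -0.2395, 0.0815]
tool_rot: [179.9, 0.1, 116.1]
ft_force: [0.4, 0.2, -0.6]
width: 0.0618
grasp_force: 15.0
```

Emit:
{"op": "drive_tool", "data": {"moves": [[0.5,0.0008,-0.0006,0.004,0,0,0],[0.5,0.0008,-0.0006,0.008,0,0,0],[0.5,0.0008,-0.0006,0.011,0,0,0],[0.5,0.0008,-0.0006,0.013,0,0,0],[0.5,0.0008,-0.0006,0.015,0,0,0],[0.5,0.0008,-0.0006,0.017,0,0,0],[0.5,0.0008,-0.0006,0.018,0,0,0],[0.5,0.0008,-0.0006,0.018,0,0,0]]}}

```text
clock: 14.8
tool_pos: [0.5078, -0.2384, 0.0618]
tool_rot: [-180.0, -0.0, 116.1]
ft_force: [0.5, 0.3, -1.7]
width: 0.0617
grasp_force: 15.0
```

The TCP is at 61.8 mm with no contact force, so the skirt is past the rim. I continue to the seat, expected at TCP 47.3 mm.

Emit:
{"op": "drive_tool", "data": {"moves": [[0.5,0,0,0.003,0,0,0],[0.5,0,0,0.006,0,0,0],[0.5,0,0,0.009,0,0,0],[0.5,0,0,0.011,0,0,0],[0.5,0,0,0.0125,0,0,0],[0.5,0,0,0.0135,0,0,0],[0.5,0,0,0.0145,0,0,0],[0.5,0,0,0.015,0,0,0],[0.5,0,0,0.015,0,0,0]]}}

```text
clock: 15.55
tool_pos: [0.5081, -0.2386, 0.0473]
tool_rot: [180.0, 0.0, 116.1]
ft_force: [-0.0, 0.4, -0.1]
width: 0.0621
grasp_force: 15.0
```

Emit:
{"op": "drive_tool", "data": {"moves": [[0.5,0,0,0.0005,0,0,0],[0.5,0,0,0.001,0,0,0],[0.5,0,0,0.001,0,0,0],[0.5,0,0,0.001,0,0,0]]}}

```text
clock: 15.88
tool_pos: [0.5082, -0.2386, 0.0472]
tool_rot: [-180.0, 0.0, 116.1]
ft_force: [-4.0, 1.7, 7.4]
width: 0.0619
grasp_force: 15.0
```

Firm contact at 7.4 N and TCP 47.2 mm, so the cover is seated. I release and retreat.

Emit:
{"op": "drive_tool", "data": {"moves": [[0.72,0,0,0,0,0,0],[0.8,0,0,0,0,0,0],[1,0,0,0,0,0,0],[1,0,0,0,0,0,0],[1,0,0,0,0,0,0],[1,0,0,0,0,0,0],[1,0,0,-0.01,0,0,0],[1,0,0,-0.03,0,0,0],[1,0,0,-0.06,0,0,0],[1,0,0,-0.1,0,0,0],[1,0,0,-0.13,0,0,0],[1,0,0,-0.13,0,0,0],[1,0,0,-0.13,0,0,0]]}}

```text
clock: 16.97
tool_pos: [0.5093, -0.2395, 0.1793]
tool_rot: [179.9, 0.3, 116.1]
ft_force: [-1.4, -0.2, -0.4]
width: 0.0921
grasp_force: 0.0
```

Run:
```python
from h import *
from cell import get_obs, vision
o=get_obs();print(o["clock"],o["tool_pos"].round(4),o["width"])
c=vision.capture("wrist")
h=cv2.cvtColor(c["frame"],cv2.COLOR_RGB2HSV)
for v in(170,190):
    m=(h[...,1]<30)&(h[...,2]>v);m[:150]=0;m[300:]=0;m[:,:215]=0;m[:,345:]=0
    print([rect(c,b,.056) for b in blobs(m,300)])
s=vision.capture("side")
a=cv2.resize(s["frame"][160:360,160:460,::-1],None,fx=2.6,fy=2.6,interpolation=cv2.INTER_CUBIC);cv2.imwrite("pics/side2.png",a)
```

```text
16.9667 [ 0.5093 -0.2395  0.1793] 0.0921022975567021
[((506.5, -237.7), (61.6, 46.5), 26.1)]
[((506.6, -238.1), (61.4, 45.5), 26.1)]
```

View pics/side2.png

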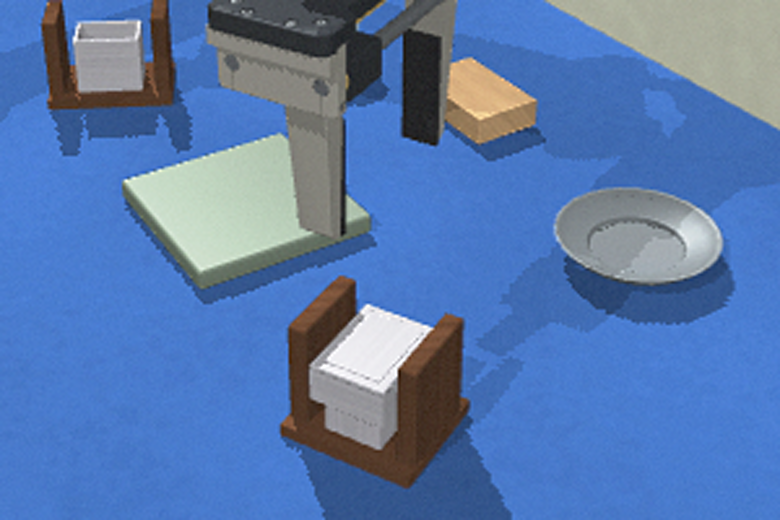

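The side view shows the cover seated level and right way up on finished_tin, roof at (375,345) in this crop. The blank tin is open, and the dish and carton are where they were. At the seated roof height of 56 mm the roof measures 61.5 x 46 mm, as it should.

```bash
python3 -c "
from cell import r;print(r.job_done())"
```

```text
the job is handed in; nothing more can be done
None
```

The cover is seated level and right way up on finished_tin after being set down and regripped on the slab; I handed the job in about 17 s into the 62 s limit, and the gripper never went near the jar, carton or dish.

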